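Turn a pot stand over against the chopping board

TASK

The oblong pot stand is lying upside down, cork base up, in front of the chopping board. Push it up against the board's near side and tip it over that edge, so that it lies flat on the board with its glazed tile up, ready for a hot pan; it may stick out over the board's edge. Leave the round pot stand where it is.

Things in the scene. Friction and masses are not known exactly. Their poses are not given: they have to be found in the camera images.
- board: Wooden chopping board, a plain block 190 mm (its x) by 290 mm (its y) by 24 mm high, fixed to the worktop. Origin at the centre of its underside, z up, x pointing away from the robot. Its near side, the long upright face towards the robot, is the plane x = -95 mm of this frame. A stand pressed against it grips fingertips well enough to be pivoted up.
- oblong_center (a point): Centre (half-way up) of the loose oblong pot stand, 0.16 to 0.25 kg, 16 mm thick: cork base 110 (x) x 66 (y) x 8 mm, now on top, on a centred glazed tile 86 x 42 x 8 mm, now below: the base overhangs by 12 mm all round, 8 mm above the worktop. z points out of the cork: up at the start, down at the end. x points towards the board, within 9 degrees; a short end lies about 5 to 20 mm from it.
- round_center (a point): Centre (half-way up) of the loose round pot stand of the same make: cork base 96 mm across, tile on top of it, 16 mm high in all, already right way up. It lies in front of the same side of the board, to the left or right of the oblong one; z up. To be left alone.
There are look-alikes about, which are no part of the job. What is shaped like the part that bears oblong_center but purple is not meant.

How it is judged:
On the way:
1. the oblong pot stand is raised on edge at the board's near side (its face 50 to 130 degrees from level, its centre no more than 60 mm in front of the side and under 80 mm high) (angle between oblong_center's own z axis and vertical between 0.87 and 2.27 rad and x of oblong_center in the frame of board between -0.155 and -0.0575 m and height (world z) of oblong_center below 0.08 m), for 0.05 s.
At the end, for the whole second after the job is handed in: The oblong pot stand lies on the chopping board glazed tile up, level within 10 degrees, its centre over the board and 25 to 41 mm above the worktop (angle between oblong_center's own z axis and vertical above 2.967 rad and height (world z) of oblong_center between 0.025 and 0.041 m and x of oblong_center in the frame of board between -0.095 and 0.095 m and y of oblong_center in the frame of board between -0.14 and 0.14 m); the robot touches nothing.
It fails at once if the round pot stand is moved by more than 30 mm (distance of round_center from where it was at the start of the episode above 0.03 m).
It also fails if it takes over 48 s, if anything falls off the work surface, if the arm or the gripper's body presses on something with over 40 N, if the wrist force passes 120 N, or if a joint passes its speed limit or range.

ROBOT

A 6-joint arm with a two-finger parallel gripper is mounted at the origin on a cart in front of the work surface, level with it; the furniture and walls round the work are solid. World frame = base frame: x ahead of the robot, y to its left, z up, the work surface at z = 0. Lengths are in m, angles in rad, forces in N, time in s.
With the tool pointing down it reaches from about 0.3 to 0.775 m from the base axis. Payload 14.6 kg.
Tool frame: the origin (TCP) lies at the very end of the fingers, on their centre line; the grasp point (between the pads) lies ctrl.tcp_to_grasp behind it (ctrl.tcp_to_grasp is the distance from the TCP to the grasp point, in m); x points along the fingers, y is the direction in which the jaws open and shut, and the axes are right-handed (so a half turn about x gives the same grasp; the last joint's range is limited). The gripper opens to 94 mm and grips with 3 to 60 N. Pads are 16 mm wide; open, the fingers measure 119 mm over their backs; the gripper's body (75 mm by 177 mm) begins 78 mm behind the grasp point.
Start: joints at [1.106, 0.3, 1.521, -0, 1.321, -0.067], TCP at [0.213, 0.507, 0.205] pointing down, gripper open.
Joint ranges: [-3.03, 3.03], [-0.79, 2.21], [0.23, 2.52], [-1.04, 4.18], [0, 3.07], [-2.55, 2.55]. Speed limits (rad/s): [2.22, 2.22, 2.57, 3.14, 3.14, 3.14].

INTERFACE

Orientations are given as [roll, pitch, yaw] about the fixed x, y, z axes, in that order (R = Rz(yaw) Ry(pitch) Rx(roll)).
In Python, from station import ctrl gives the robot as it stands.
- The arm moves only by the tool play_rows, never from a script. Its argument "increments" is a list that holds one entry, the list of rows, each a list of 5 numbers: the closure in counts, from 0 (fully open) to 255 (shut), then the shift along the tool's x, y, z in cm, then the turn about the tool's x in degrees. A call has 1 to 12 rows; each row shifts and turns the commanded pose from where the row before left it, along the tool's axes as they then stand; what a row does not reach is not made up. A row lasts 1/12 s, in which the tool goes at most 41.7 mm and 7.16 degrees, less where a joint would pass 70% of its speed; a pose out of reach is approached as far as the arm can. A call is refused whole if a number of a shift passes 4.17 or a number of a turn 7.16, either way. A call with a gripper value outside its range is refused whole. The fingers move at their own pace and stop on an object; "newtons" is the grip in N (left out, the last holds). Time passes only in rows, so rows that do not move let the fingers close. It gives the time, the measured TCP pose, the force and the opening at its end, in the units of the state.
- ctrl.get_obs(): the state, without advancing time (a new reading comes with each control period).
- ctrl.camera(name): name is "scene" or "top" or "wrist"; returns the picture (420x560x3 uint8, red, green, blue); there is no depth.
- ctrl.calibration(name): a dict with "fx", "fy", "cx", "cy" (pixels), "rvec" (rotation vector, rad) and "tvec" (3), from world to camera coordinates, as OpenCV has them; the wrist camera has in their place "T_tool_cam" (4x4, takes a point from camera to tool coordinates, whose origin is the TCP and whose axes are the tool frame's). Camera axes: x right, y down, z forward; pixel columns grow to the right and rows downward; lengths in m; the calibration is good to about 2 mm. The wrist camera is an equidistant fisheye: a pixel r from the principal point sees the ray r / f radians off the axis. A picture is of the moment at which its call begins: read the wrist's pose just before it. calibration takes no time and is no camera call.
- ctrl.hand_in(): hands the job in, once; it reports no verdict.
The state is a dict: "time_s": time; "qpos": joint angles; "joint_vel": joint speeds; "tau": joint torques, N m; "ee_pos": TCP position; "eef_rot": TCP orientation; "force": force on the tool from outside, world axes, zero at the start; "moment": the same for the moment, N m; "grip_width": finger opening in m.
Only numpy, scipy, OpenCV 4.12 (cv2) and the standard library are available. Lean on these libraries where they do the work, as an engineer would, in place of code of your own. Each camera call takes 0.05 s, during which the arm holds its last target.

## Working session

There is one attempt and no reset: what is moved stays moved. The work goes in short steps, Python scripts to look and compute and a tool call to move; the robot and the scene stay as the last step left them, time stands still between calls to the robot, and variables do not carry over. Pictures are saved under pics/ and viewed, and the job is handed in when it is done.

Besides the shell and the picture viewer there is one more tool, called after "Call:" as name([rows], argument=value, ...), one row to a line, values as JSON. play_rows: Moves the arm, as the interface text tells. Its arguments: {"type":"object","properties":{"increments":{"type":"array"},"newtons":{"type":"number"}},"required":["increments"]}

```bash
ls; mkdir -p pics; python3 - <<'E'
from station import ctrl
import cv2
print(ctrl.get_obs()); print(ctrl.tcp_to_grasp)
for n in ["scene","top","wrist"]:
    cv2.imwrite(f"pics/{n}0.png",ctrl.camera(n)[:,:,::-1]); print(n,ctrl.calibration(n))
E
```

```text
pics
{'time_s': 0.0, 'qpos': array([ 1.10641961e+00,  3.00491549e-01,  1.52156617e+00, -2.43331476e-05,
        1.32070225e+00, -6.65578998e-02]), 'joint_vel': array([-2.39274518e-04, -1.88847658e-05, -7.10692936e-04, -6.00161752e-04,
        1.12849717e-03, -4.98966168e-05]), 'tau': array([ 3.41540792e-03, -5.31806982e+01, -3.52749252e+01,  7.10198446e-02,
        2.43129063e-02, -8.18361264e-05]), 'ee_pos': array([0.21294595, 0.50682343, 0.20488142]), 'eef_rot': array([-1.61716626,  1.56962877, -2.01497904]), 'force': array([ 0.03318453, -0.23503761, -0.31272241]), 'moment': array([ 0.01793493,  0.03469045, -0.03499424]), 'grip_width': 0.09393768087781278}
0.0188
scene {'fx': 533.9008464923375, 'fy': 533.9008464923375, 'cx': 288.4737592332578, 'cy': 213.47299093810255, 'rvec': array([ 0.52479977, -2.62322665,  1.23925965]), 'tvec': array([0.4913744 , 0.24567442, 0.70732785])}
top {'fx': 541.6628639397345, 'fy': 541.6628639397345, 'cx': 275.9562679089198, 'cy': 205.49430199836704, 'rvec': array([ 2.16526177, -2.15430952,  0.13078142]), 'tvec': array([-0.09312263,  0.59241038,  0.92043186])}
wrist {'fx': 325.19226210127806, 'fy': 325.19226210127806, 'cx': 282.0915935615595, 'cy': 201.87085105688558, 'T_tool_cam': array([[-1.01850726e-03, -2.36560569e-01,  9.71616210e-01,
        -1.78688433e-01],
       [ 9.99999429e-01, -5.54063667e-04,  9.13361729e-04,
        -1.69858912e-03],
       [ 3.22271870e-04,  9.71616586e-01,  2.36560998e-01,
        -6.78369171e-02],
       [ 0.00000000e+00,  0.00000000e+00,  0.00000000e+00,
         1.00000000e+00]])}
```

View pics/scene0.png

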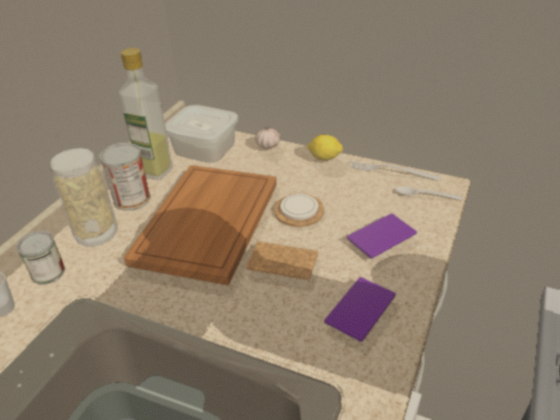

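View pics/top0.png

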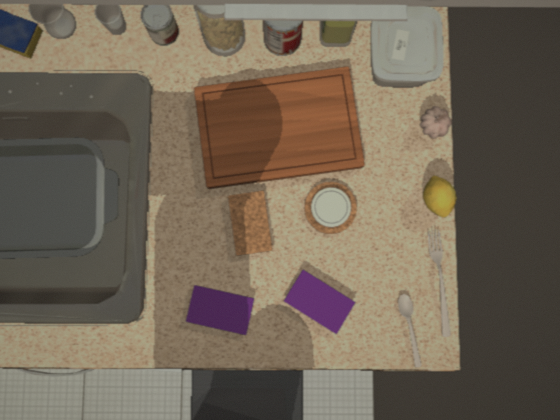

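View pics/wrist0.png

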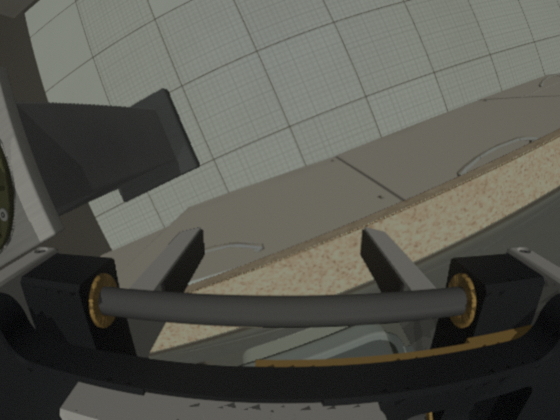

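Candidates in the top picture: the cork block at (250,223), purple slabs at (220,310) and (319,300), and the round stand at (331,207). By the description it's the cork one at (250,223). Next is a close crop to check.

```bash
python3 - <<'E'
import cv2
im=cv2.imread("pics/top0.png")
cv2.imwrite("pics/c1.png",cv2.resize(im[150:270,190:370],None,fx=4.4,fy=4.4,interpolation=cv2.INTER_CUBIC))
im=cv2.imread("pics/scene0.png")
cv2.imwrite("pics/c2.png",cv2.resize(im[180:300,200:380],None,fx=4.4,fy=4.4,interpolation=cv2.INTER_CUBIC))
E
```

```text
(no output)
```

View pics/c1.png

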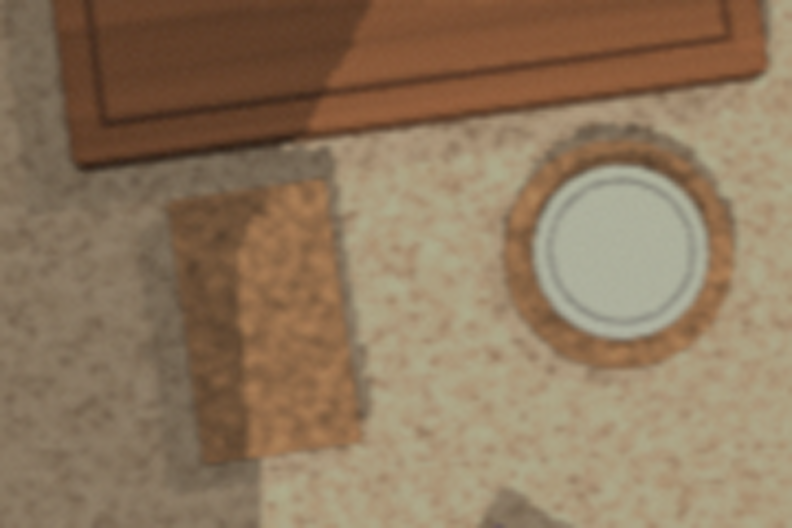

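View pics/c2.png

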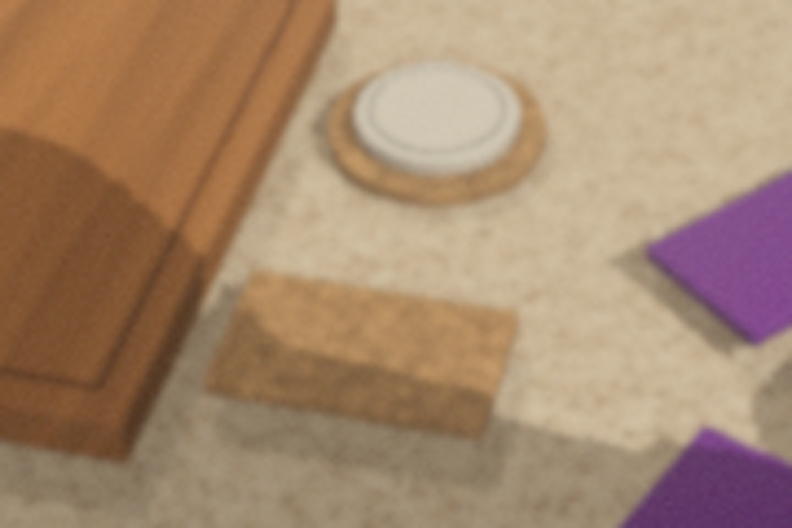

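The crop shows plain cork on top of the oblong, with no tile visible. Its corners in the crop are about (168,204), (325,180), (361,440) and (205,465). The board's near edge runs (80,163)–(765,75), and the round stand is centred at (620,253).

```bash
cat > h.py <<'E'
import numpy as np, cv2
from station import ctrl
from scipy.spatial.transform import Rotation as Ro
def ray(name,px,z):
    c=ctrl.calibration(name);R=cv2.Rodrigues(np.array(c['rvec']))[0];t=np.array(c['tvec'])
    o=-R.T@t;d=R.T@np.array([(px[0]-c['cx'])/c['fx'],(px[1]-c['cy'])/c['fy'],1])
    return o+d*(z-o[2])/d[2]
def cr(p,x0=190,y0=150,s=4.4): return ((p[0]+.5)/s-.5+x0,(p[1]+.5)/s-.5+y0)
E
python3 - <<'E'
from h import *
for k,v,z in [("far-left",(168,204),.016),("far-right",(325,180),.016),("nr",(361,440),.016),("nl",(205,465),.016),("bL",(80,163),.024),("bR",(765,73),.024),("round",(620,253),.016)]:
    print(k,ray("top",cr(v),z).round(4))
for k,v,z in [("far-right",(258,272),.016),("near-right",(518,312),.016),("far-left",(210,372),.016),("near-left",(490,402),.016),("bL",(130,430),.024),("round",(438,115),.016)]:
    print("scene",k,ray("scene",cr(v,200,180),z).round(4))
R=Ro.from_euler('xyz',ctrl.get_obs()['eef_rot']).as_matrix();print(R)
E
```

```text
far-left [ 0.6121 -0.0031  0.016 ]
far-right [ 0.6224 -0.0674  0.016 ]
nr [ 0.5159 -0.0829  0.016 ]
nl [ 0.5055 -0.0197  0.016 ]
bL [0.6277 0.0323 0.024 ]
bR [ 0.6665 -0.2476  0.024 ]
round [ 0.5928 -0.1884  0.016 ]
scene far-right [ 0.6212 -0.0666  0.016 ]
scene near-right [ 0.5162 -0.0835  0.016 ]
scene far-left [ 0.6135 -0.0084  0.016 ]
scene near-left [ 0.5084 -0.0335  0.016 ]
scene bL [0.6231 0.0368 0.024 ]
scene round [ 0.5927 -0.1871  0.016 ]
[[-3.71033803e-04  3.87409170e-01  9.21907803e-01]
 [-7.84267709e-04  9.21907470e-01 -3.87409346e-01]
 [-9.99999624e-01 -8.66764484e-04 -3.82263319e-05]]
```

Call:
play_rows([
  [[0, 0, 0, 0, -6.14], [0, 0, 0, 0, -6.14], [0, 0, 0, 0, -6.14], [0, 0, 0, 0, -6.14], [0, 0, 0, 0, -6.14]],
])

```text
time_s: 0.57
ee_pos: [0.213, 0.5069, 0.2052]
eef_rot: [-2.112, 1.57, -1.969]
force: [0.3, -0.5, -0.2]
grip_width: 0.0942
```

Call:
play_rows([
  [[0, 0, -3, 1.1, 0], [0, 0, -3, 1.1, 0], [0, 0, -3, 1.1, 0], [0, 0, -3, 1.1, 0], [0, 0, -3, 1.1, 0], [0, 0, -3, 1.1, 0], [0, 0, -3, 1.1, 0], [0, 0, -3, 1.1, 0], [0, 0, -3, 1.1, 0], [0, 0, -3, 1.1, 0]],
])

```text
time_s: 1.4
ee_pos: [0.3636, 0.2235, 0.2054]
eef_rot: [-0.185, 1.571, -0.047]
force: [0.3, -0.5, 0.5]
grip_width: 0.0941
```

Call:
play_rows([
  [[0, 0, -3, 1.1, 0], [0, 0, -3, 1.1, 0], [0, 0, -3, 1.1, 0], [0, 0, -3, 1.1, 0], [0, 0, -3, 1.1, 0], [0, 0, -3, 1.1, 0], [0, 0, -3, 1.1, 0], [0, 0, -3, 1.1, 0], [0, 0, -3, 1.1, 0], [0, 0, 0, 0, 0], [0, 0, 0, 0, 0]],
])

```text
time_s: 2.32
ee_pos: [0.4986, -0.0298, 0.2049]
eef_rot: [2.816, 1.57, 2.952]
force: [0.4, 0.9, 1.1]
grip_width: 0.0942
```

```bash
python3 - <<'E'
from h import *
o=ctrl.get_obs();print(o['time_s'],o['ee_pos'],o['qpos'].round(2));R=Ro.from_euler('xyz',o['eef_rot']).as_matrix();print(R.round(3))
t=np.array([.5155,-.052,o['ee_pos'][2]]);print(R.T@(t-o['ee_pos'])*100)
cv2.imwrite("pics/w1.png",ctrl.camera("wrist")[:,:,::-1]);cv2.imwrite("pics/t1.png",ctrl.camera("top")[:,:,::-1])
E
```

```text
2.3167 [ 0.498555   -0.02977195  0.20490923] [-0.13  0.19  1.66  0.    1.29 -1.84]
[[-0.001 -0.135  0.991]
 [ 0.     0.991  0.135]
 [-1.     0.    -0.001]]
[-2.16779061e-03 -2.43168269e+00  1.37808093e+00]
```

View pics/w1.png

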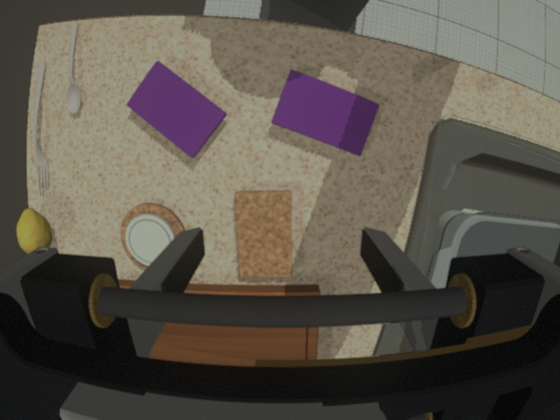

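View pics/t1.png

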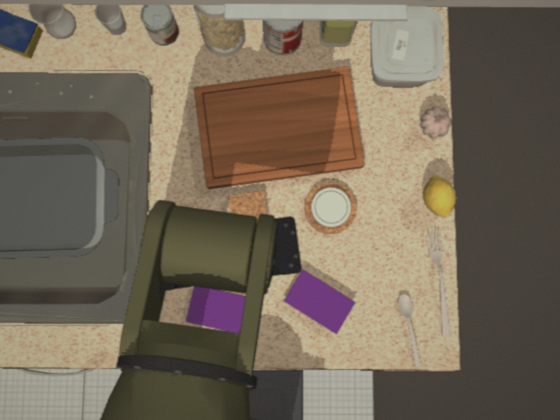

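The wrist view shows the oblong's near edge at (235,191)–(292,190) and its far edge at (238,279)–(293,277). Next I convert these to positions.

```bash
cat >> h.py <<'E'
def wray(px,z,o):
    c=ctrl.calibration("wrist");u=np.array([px[0]-c['cx'],px[1]-c['cy']])/c['fx'];th=np.linalg.norm(u)
    d=np.array([*(u/th*np.sin(th)),np.cos(th)]);T=c['T_tool_cam']
    R=Ro.from_euler('xyz',o['eef_rot']).as_matrix();org=o['ee_pos']+R@T[:3,3];d=R@T[:3,:3]@d
    return org+d*(z-org[2])/d[2]
E
python3 - <<'E'
from h import *
o=ctrl.get_obs();R=Ro.from_euler('xyz',o['eef_rot']).as_matrix()
for p in [(235,191),(292,190),(238,279),(293,277)]:
    w=wray(p,.016,o);print(w.round(4),(R.T@(w-o['ee_pos'])*100).round(2))
E
```

```text
[ 0.5136 -0.0828  0.016 ] [18.92 -5.62  0.8 ]
[ 0.5035 -0.0173  0.016 ] [18.92  1.01  0.69]
[ 0.6265 -0.0683  0.016 ] [18.91 -5.74 12.17]
[6.135e-01 2.000e-04 1.600e-02] [18.92  1.23 11.83]
```

Call:
play_rows([
  [[0, 2, -1.2, 0.7, 0], [0, 2.5, -1.15, 0.7, 0], [0, 2.5, 0, 0, 0], [0, 2.5, 0, 0, 0], [0, 2.5, 0, 0, 0], [0, 2.5, 0, 0, 0], [0, 2, 0, 0, 0], [0, 1.5, 0, 0, 0], [0, 1, 0, 0, 0], [0, 0, 0, 0, 0]],
])

```text
time_s: 3.25
ee_pos: [0.5145, -0.0491, 0.014]
eef_rot: [2.822, 1.568, 2.961]
force: [0.3, -0.1, -0.7]
grip_width: 0.0939
```

```bash
python3 - <<'E'
from h import *
o=ctrl.get_obs();print(o['ee_pos'],o['force'])
cv2.imwrite("pics/w2.png",ctrl.camera("wrist")[:,:,::-1]);cv2.imwrite("pics/s2.png",cv2.resize(ctrl.camera("scene")[130:340,150:430,::-1],None,fx=2.8,fy=2.8,interpolation=2))
E
```

```text
[ 0.51454211 -0.04910806  0.01397028] [ 0.28609352 -0.14129926 -0.67166801]
```

View pics/w2.png

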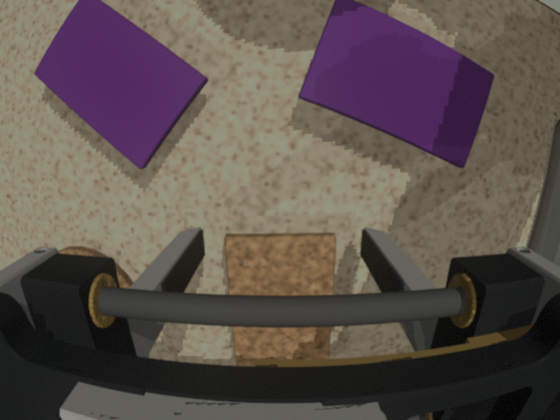

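View pics/s2.png

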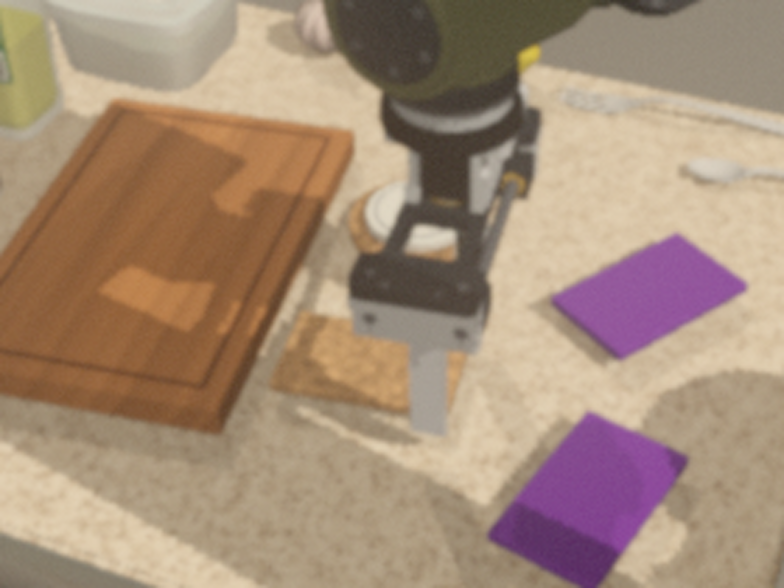

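The fingers straddle the near end symmetrically: tips at (204,235) and (362,235), stand edges at 226 and 335.

Call:
play_rows([
  [[0, 0.8, 0, 0, 0], [60, 0, 0, 0, 0], [100, 0, 0, 0, 0], [120, 0, 0, 0, 0], [255, 0, 0, 0, 0], [255, 0, 0, 0, 0], [255, 0, 0, 0, 0], [255, 0, 0, 0, 0]],
], newtons=4)

```text
time_s: 4.02
ee_pos: [0.5157, -0.0502, 0.0077]
eef_rot: [-0.394, 1.57, -0.256]
force: [-0.9, -0.3, 3.1]
grip_width: 0.0662
```

```bash
python3 - <<'E'
from h import *
o=ctrl.get_obs();print(o['ee_pos'],o['force'],o['grip_width'])
cv2.imwrite("pics/w3.png",ctrl.camera("wrist")[:,:,::-1])
E
```

```text
[ 0.51573646 -0.05019482  0.00769024] [-0.91999328 -0.34094957  3.07697352] 0.06618850135929971
```

View pics/w3.png

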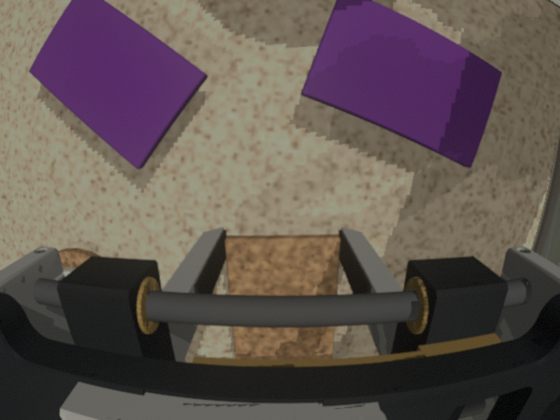

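The stand is gripped at 66 mm. Next I push it forward to the board.

Call:
play_rows([
  [[255, 0, 0, 0.3, 0], [255, 0, 0, 0.3, 0], [255, 0, 0, 0.3, 0], [255, 0, 0, 0.3, 0], [255, 0, 0, 0.3, 0], [255, 0, 0, 0, 0]],
])

```text
time_s: 4.57
ee_pos: [0.5312, -0.048, 0.0074]
eef_rot: [-0.164, 1.57, -0.026]
force: [1.6, 0.4, 2.2]
grip_width: 0.0661
```

Call:
play_rows([
  [[255, 0, 0, 0.2, 0], [255, 0, 0, 0.2, 0], [255, 0, 0, 0.1, 0], [255, 0, 0, 0, 0]],
])

```text
time_s: 4.9
ee_pos: [0.5351, -0.0474, 0.0071]
eef_rot: [2.983, 1.57, 3.121]
force: [-4.6, -0.3, 1.1]
grip_width: 0.0663
```

```bash
python3 - <<'E'
from h import *
o=ctrl.get_obs();print(o['ee_pos'],o['force'],o['grip_width'])
cv2.imwrite("pics/w4.png",ctrl.camera("wrist")[:,:,::-1]);cv2.imwrite("pics/s4.png",cv2.resize(ctrl.camera("scene")[130:340,150:430,::-1],None,fx=2.8,fy=2.8,interpolation=2))
E
```

```text
[ 0.53509284 -0.04736395  0.00710964] [-4.56476768 -0.3111796   1.11785508] 0.06630760576227201
```

View pics/w4.png

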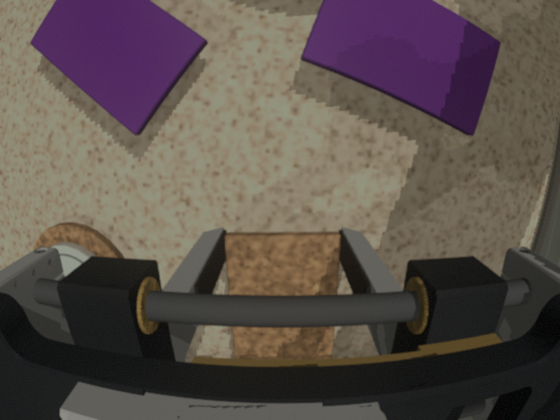

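View pics/s4.png

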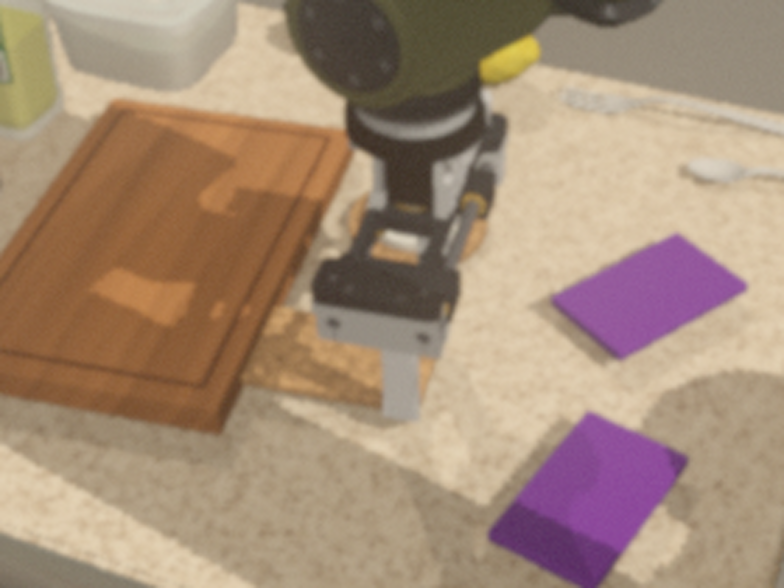

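The force of -4.6 N shows the stand is touching the board. Now a test lift.

Call:
play_rows([
  [[255, -0.3, 0, 0, 0], [255, -0.4, 0, 0, 0], [255, -0.4, 0, 0.05, 0], [255, -0.4, 0, 0.05, 0], [255, -0.4, 0, 0.1, 0], [255, -0.4, 0, 0.1, 0], [255, -0.4, 0, 0.1, 0], [255, 0, 0, 0, 0]],
], newtons=3.5)

```text
time_s: 5.67
ee_pos: [0.5401, -0.0469, 0.0355]
eef_rot: [-0.278, 1.569, -0.14]
force: [-0.9, 0.1, 0.4]
grip_width: 0.0661
```

```bash
python3 - <<'E'
from h import *
o=ctrl.get_obs();print(o['ee_pos'],o['force'],o['grip_width'])
cv2.imwrite("pics/w5.png",ctrl.camera("wrist")[:,:,::-1]);cv2.imwrite("pics/s5.png",cv2.resize(ctrl.camera("scene")[130:340,150:430,::-1],None,fx=2.8,fy=2.8,interpolation=2))
E
```

```text
[ 0.54005441 -0.04686854  0.03548113] [-0.8951772   0.14665042  0.36759586] 0.06609760997152626
```

View pics/w5.png

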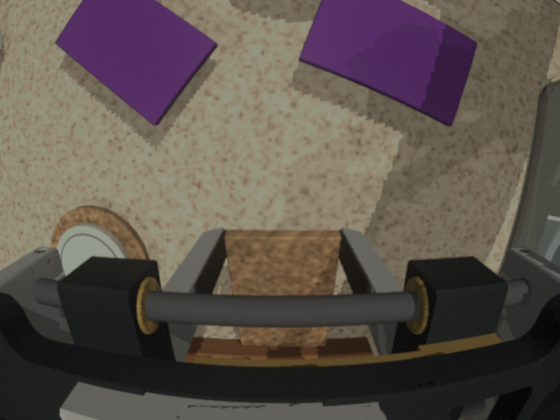

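View pics/s5.png

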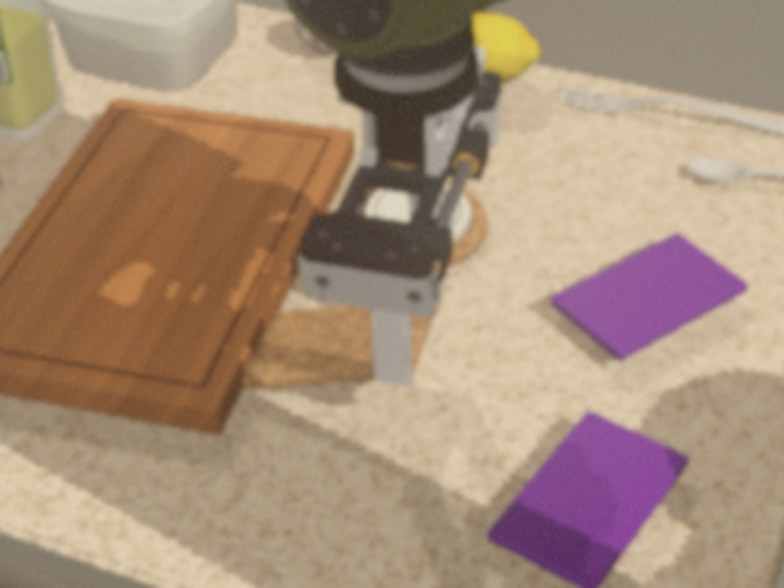

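It is pivoting: the stand slopes down to the board, with its near end held in the fingers. I continue the arc.

Call:
play_rows([
  [[255, -0.7, 0, 0.25, 0], [255, -0.7, 0, 0.3, 0], [255, -0.65, 0, 0.35, 0], [255, -0.65, 0, 0.4, 0], [255, -0.6, 0, 0.45, 0], [255, -0.6, 0, 0.45, 0], [255, -0.5, 0, 0.55, 0], [255, -0.5, 0, 0.55, 0], [255, 0, 0, 0, 0]],
])

```text
time_s: 6.52
ee_pos: [0.5733, -0.0422, 0.0845]
eef_rot: [-0.238, 1.569, -0.1]
force: [-2.6, -1.4, 3.3]
grip_width: 0.0658
```

```bash
python3 - <<'E'
from h import *
o=ctrl.get_obs();print(o['ee_pos'],o['force'],o['grip_width'])
cv2.imwrite("pics/s6.png",cv2.resize(ctrl.camera("scene")[130:340,150:430,::-1],None,fx=2.8,fy=2.8,interpolation=2))
E
```

```text
[ 0.57332082 -0.04220155  0.08453904] [-2.61896431 -1.36602082  3.26977108] 0.06577380989027262
```

View pics/s6.png

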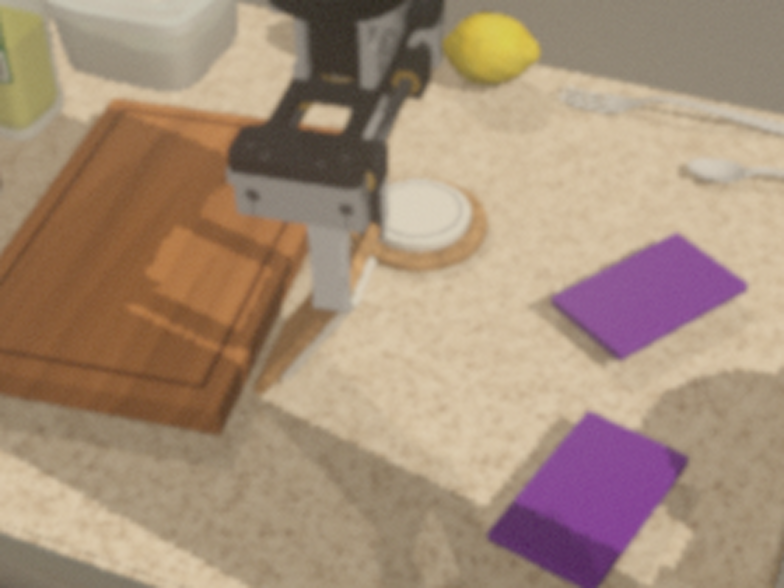

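The stand is up at about 50°, with its foot at the board side. I continue the arc.

Call:
play_rows([
  [[255, -0.45, 0, 0.6, 0], [255, -0.4, 0, 0.6, 0], [255, -0.35, 0, 0.65, 0], [255, -0.3, 0, 0.65, 0], [255, -0.25, 0, 0.7, 0], [255, -0.2, 0, 0.7, 0], [255, -0.1, 0, 0.7, 0], [255, -0.1, 0, 0.7, 0], [255, 0, 0, 0, 0]],
])

```text
time_s: 7.32
ee_pos: [0.6256, -0.0348, 0.1049]
eef_rot: [-0.196, 1.57, -0.057]
force: [-0.4, -0.5, -2.8]
grip_width: 0.0659
```

```bash
python3 - <<'E'
from h import *
o=ctrl.get_obs();print(o['ee_pos'],o['force'],o['grip_width'])
cv2.imwrite("pics/s7.png",cv2.resize(ctrl.camera("scene")[130:340,150:430,::-1],None,fx=2.8,fy=2.8,interpolation=2))
cv2.imwrite("pics/w7.png",ctrl.camera("wrist")[:,:,::-1])
E
```

```text
[ 0.62560135 -0.03480845  0.10489791] [-0.4186306  -0.48349113 -2.806063  ] 0.06588170759246963
```

View pics/s7.png

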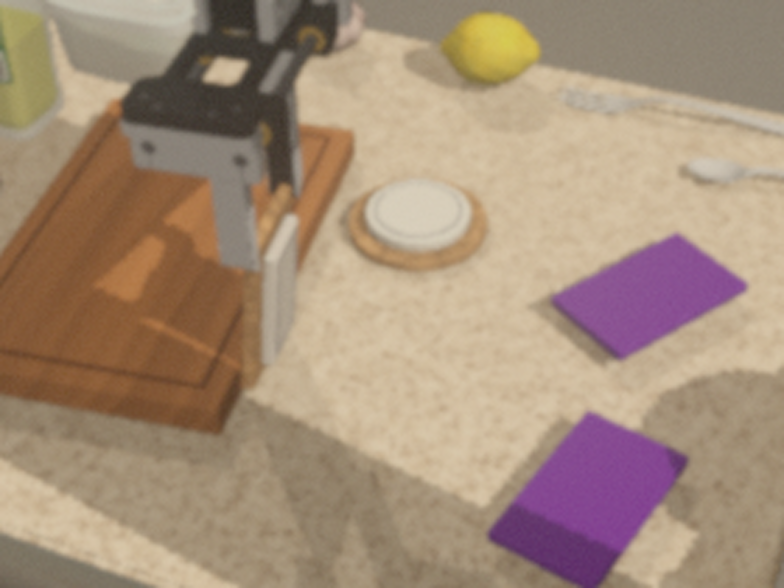

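View pics/w7.png

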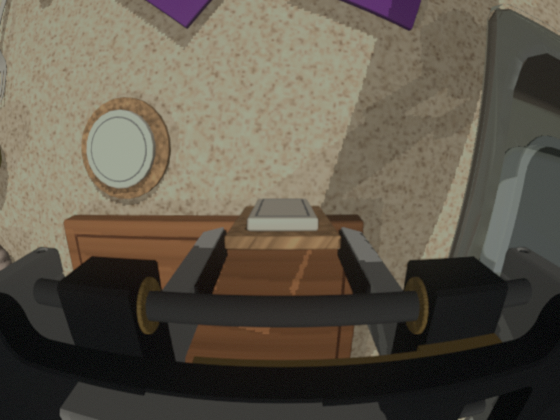

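The stand is upright at the board's near side, held near its top edge, with the tile facing the robot. The round stand is untouched at (418,220). Now I tip it over the edge.

Call:
play_rows([
  [[255, 0, 0, 0.7, 0], [255, 0.05, 0, 0.75, 0], [255, 0.1, 0, 0.75, 0], [255, 0.15, 0, 0.7, 0], [255, 0.2, 0, 0.7, 0], [255, 0.3, 0, 0.7, 0], [255, 0.3, 0, 0.65, 0], [255, 0.4, 0, 0.6, 0], [255, 0.45, 0, 0.6, 0], [255, 0, 0, 0, 0]],
])

```text
time_s: 8.25
ee_pos: [0.6859, -0.0263, 0.084]
eef_rot: [2.886, 1.569, 3.025]
force: [0.0, -1.7, -1.1]
grip_width: 0.0661
```

```bash
python3 - <<'E'
from h import *
o=ctrl.get_obs();print(o['ee_pos'],o['force'],o['grip_width'])
cv2.imwrite("pics/s8.png",cv2.resize(ctrl.camera("scene")[130:340,150:430,::-1],None,fx=2.8,fy=2.8,interpolation=2))
E
```

```text
[ 0.68585105 -0.02633865  0.08398808] [ 0.01892078 -1.66403074 -1.09716592] 0.0661132389796113
```

View pics/s8.png

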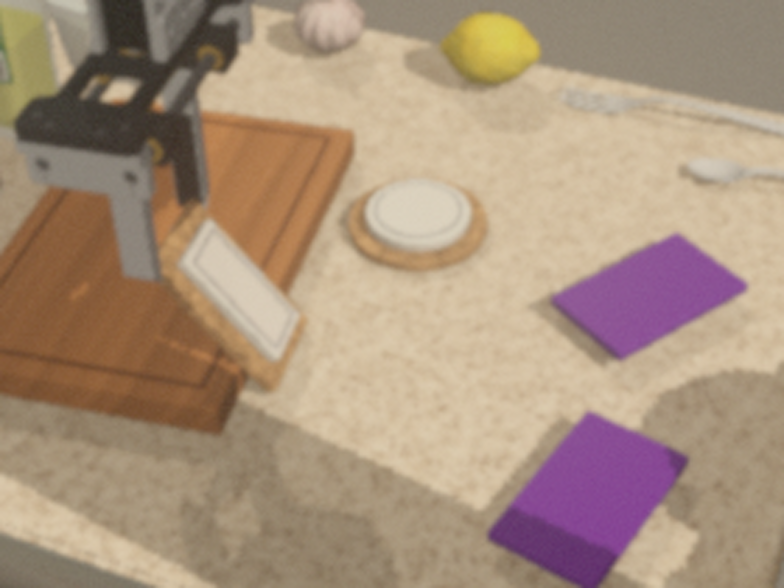

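The stand leans over the board edge with its tile facing up. I continue the arc down.

Call:
play_rows([
  [[255, 0.5, 0, 0.6, 0], [255, 0.5, 0, 0.55, 0], [255, 0.55, 0, 0.5, 0], [255, 0.6, 0, 0.45, 0], [255, 0.65, 0, 0.45, 0], [255, 0.65, 0, 0.35, 0], [255, 0.65, 0, 0.35, 0], [255, 0.6, 0, 0.3, 0], [255, 0.5, 0, 0.3, 0], [255, 0, 0, 0, 0]],
])

```text
time_s: 9.13
ee_pos: [0.7236, -0.0211, 0.032]
eef_rot: [2.873, 1.57, 3.011]
force: [0.6, 0.1, -1.2]
grip_width: 0.0658
```

```bash
python3 - <<'E'
from h import *
o=ctrl.get_obs();print(o['ee_pos'],o['force'],o['grip_width'])
cv2.imwrite("pics/s9.png",cv2.resize(ctrl.camera("scene")[130:340,150:430,::-1],None,fx=2.8,fy=2.8,interpolation=2))
cv2.imwrite("pics/w9.png",ctrl.camera("wrist")[:,:,::-1])
E
```

```text
[ 0.72362436 -0.02110619  0.03200423] [ 0.58433503  0.05207103 -1.21188071] 0.06580377400755928
```

View pics/s9.png

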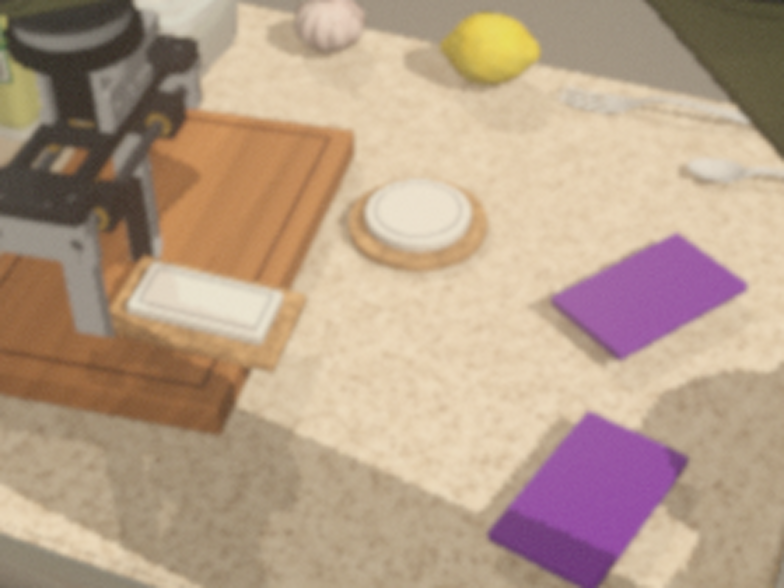

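View pics/w9.png

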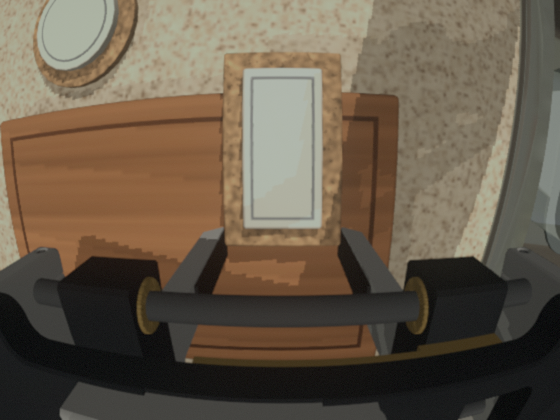

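It is nearly flat, tile up, with the centre about 40 mm over the board. I lower it, release and retreat.

Call:
play_rows([
  [[255, 0.2, 0, 0.1, 0], [255, 0.2, 0, 0.1, 0], [255, 0, 0, 0, 0], [200, 0, 0, 0, 0], [120, 0, 0, 0, 0], [0, 0, 0, 0, 0], [0, 0, 0, 0, 0], [0, 0, 0, 0, 0], [0, 0, 0, 0, 0]],
])

```text
time_s: 9.98
ee_pos: [0.7256, -0.021, 0.0295]
eef_rot: [-0.347, 1.571, -0.209]
force: [0.5, 0.4, 0.6]
grip_width: 0.0892
```

Call:
play_rows([
  [[0, -0.5, 0, 0, 0], [0, -1, 0, 0, 0], [0, -2, 0, 0, 0], [0, -2.5, 0, 0, 0], [0, -2.5, 0, 0, 0], [0, -2.5, 0, 0, 0], [0, -2, 0, 0, 0], [0, -1, 0, 0, 0], [0, 0, 0, 0, 0]],
])

```text
time_s: 10.73
ee_pos: [0.7264, -0.021, 0.173]
eef_rot: [-0.213, 1.566, -0.075]
force: [-0.4, -0.0, 0.3]
grip_width: 0.0941
```

```bash
python3 - <<'E'
from h import *
o=ctrl.get_obs();print(o['time_s'],o['ee_pos'],o['force'],o['grip_width'])
cv2.imwrite("pics/s10.png",cv2.resize(ctrl.camera("scene")[130:340,150:430,::-1],None,fx=2.8,fy=2.8,interpolation=2))
cv2.imwrite("pics/t10.png",ctrl.camera("top")[:,:,::-1])
cv2.imwrite("pics/w10.png",ctrl.camera("wrist")[:,:,::-1])
E
```

```text
10.7333 [ 0.72642509 -0.020989    0.17295217] [-0.43097789 -0.02430044  0.28463025] 0.0941151406852561
```

View pics/s10.png

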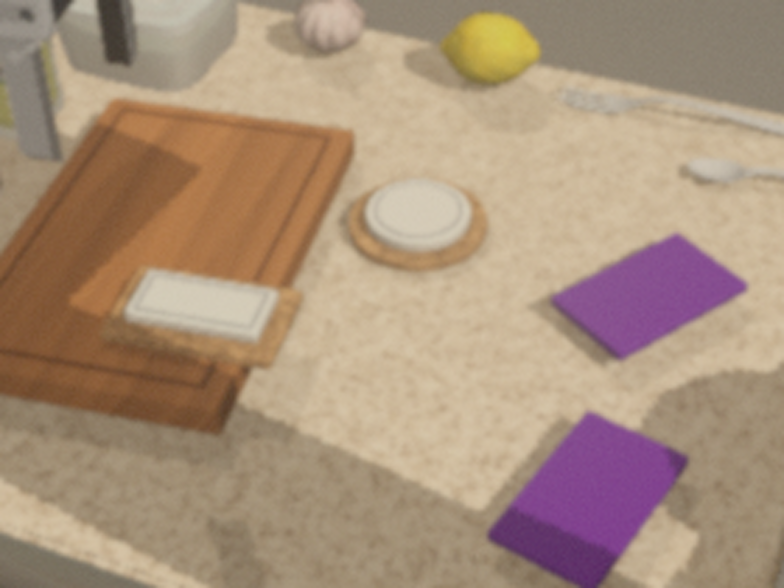

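View pics/w10.png

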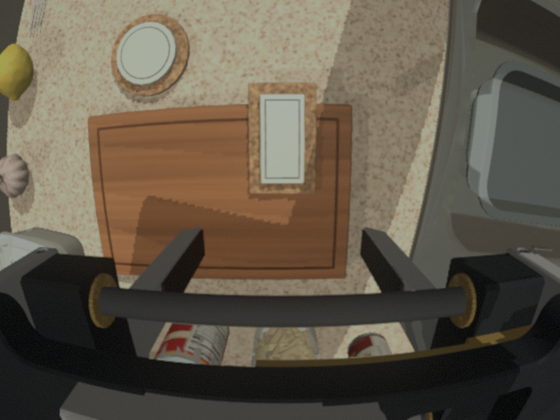

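The stand lies tile up on the board, with the tile at (260–304, 94–183) in the wrist picture. A small overhang shows past the near edge. Next, a numeric check of its position and of the round stand.

```bash
python3 - <<'E'
from h import *
o=ctrl.get_obs()
P=[wray(p,.04,o) for p in [(260,94),(304,94),(304,183),(261,183)]];c=np.mean(P,0);print("tile",np.linalg.norm(P[0]-P[1]),np.linalg.norm(P[1]-P[2]),"c",c)
S=[ray("scene",(150+p[0]/2.8,130+p[1]/2.8),.04) for p in [(152,270),(278,291),(262,333),(128,308)]];print("scene c",np.mean(S,0))
n=np.array([.990,.137]);print("past near side",(c[:2]-[.6277,.0323])@n,"along",(c[:2]-[.6277,.0323])@[n[1],-n[0]])
print("round",ray("scene",(150+418/2.8,130+210/2.8),.016),"before .5927 -.1871")
E
```

```text
tile 0.04098227327425313 0.08475157195760073 c [ 0.6705598  -0.02972105  0.04      ]
scene c [ 0.66945922 -0.03053811  0.04      ]
past near side 0.033934316670846114 along 0.06727263686654007
round [ 0.59335285 -0.18935115  0.016     ] before .5927 -.1871
```

```bash
python3 -c "
from station import ctrl
print(ctrl.hand_in())"
```

```text
the job is handed in; nothing more can be done
None
```

The oblong pot stand now lies flat on the chopping board, glazed tile up, and the job is handed in. No verdict was reported. I took its near end lightly in the fingers (about 4 N), pushed it against the board and pivoted it upright. I then tipped it over the edge, released it and lifted the gripper well clear, at 10.7 s of the 48 s.

**Last checks:**
- **Position:** the centre is about 34 mm past the board's near side and roughly 67 mm in from its left end. The wrist and scene cameras agree to about 1.5 mm.
- **Level:** I did not measure the tilt itself. The tile measures 41 x 85 mm when taken at 40 mm height, against its true 42 x 86 mm, and the scene picture shows it lying level.
- **Upright stage:** the stand stood upright at the board's side on the way over. I judged that by eye from the pictures.
- **Round stand:** it is within about 2 mm of where it started, which is within measuring error.

No check failed or disagreed.

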